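# Check the bench pull gauge at its set mark

## Task

Check the pull gauge: slide its drag rider (the saddle with the upright fin) back along its rail until it rests against the nose of the drawbar, which is home. Then draw the T-handle out against the spring until the nose has pushed the fin into line with the white line of the set clip, not past it, and hold it there for about a second. Ease the handle fully home without letting it snap, so that the rider stays at the mark, and leave the small bottles standing where they are.

Things in the scene. Friction and masses are not known exactly. Their poses are not given: they have to be found in the camera images.
- gauge: Pull gauge screwed to the worktop: grey base 260 (x) x 170 (y) x 12 mm, origin at the centre of its underside, z up. Its -x is out (the way to pull), +x is home. On it: white spring housing (x -20..130, y -70..-10 mm, top 62 mm high); rider rail along x at y = +35 mm, top 24 mm high; aluminium scale bar along x at y = +67 mm, top 22 mm high, a tick every 10 mm, carrying the set clip.
- pull (a joint): Travel of the sprung drawbar, m: 0 = fully home at its stop, grows as the handle is drawn out (gauge -x), at most 0.115. The spring pulls home with 1.7 N plus 110 N per metre of travel; let go, it snaps back. An arm of the drawbar comes out of the slot in the housing's side and ends in the nose behind the rider.
- handle (a point): Centre of the drawbar's black T-handle: upright plate 14 mm thick along the gauge's x, 62 mm along its y, 47 to 87 mm above the worktop (this point at 67 mm); the 12 mm round drawbar, 37 mm up, joins its foot. At home it stands 80 mm out from the housing. Axes as the gauge.
- nose (a point): Middle of the front face (towards gauge -x) of the drawbar's nose, 34 mm above the worktop, in line with the rider (gauge y = +35 mm). It pushes the rider outwards as the handle is drawn and does not pull it back. Nose, handle and drawbar are one piece.
- rider (a joint): Place of the drag rider along its rail in m: 0 = against the nose when the drawbar is home, grows outwards (gauge -x), greatest 0.135. Slides with about 1.5 N of friction and stays where it is left.
- rider_fin (a point): Centre of the rider's upright grey fin: 12 mm thick along the gauge's x, 30 mm along its y, 41 to 87 mm above the worktop (this point at 67 mm). It stands on the middle of an aluminium saddle 60 mm long (x), 28 mm wide, 20 to 42 mm up; the nose meets the saddle's +x end, 30 mm from the fin's centre. The fin's middle is read against the clip.
- clip: Fixed steel set clip on the scale bar, 22 x 24 mm, 28 mm high, its small screw 36 mm; the white line across its top, along its y, points at the rider rail and is the mark. Origin on that line at worktop height, gauge y = +67 mm; axes as the gauge. The rider is on the mark when its fin's middle has the clip's x; the nose is then 30 mm to +x of the line.
- vial_a: Bystander: loose white-capped vial, 22 mm across, 59 mm tall, origin at the centre of its underside; stands near the gauge and is to be left standing.
- vial_b: Bystander: loose grey-capped vial, 22 mm across, 51 mm tall, origin at the centre of its underside; stands near the gauge and is to be left standing.
- dropper_a: Bystander: loose small dropper bottle with a pointed teat, 22 mm across, 77 mm tall, origin at the centre of its underside; stands near the gauge and is to be left standing.
- vial_c: Bystander: loose white-capped vial, 22 mm across, 44 mm tall, origin at the centre of its underside; stands near the gauge and is to be left standing.

How it is judged (in metres and radians):
On the way, in this order (a step that is already met when the one before it is completed fails the run):
1. the rider is back against the nose (within 5 mm) with the drawbar home (value of joint each of rider, pull below 0.005 m), for 0.2 s.
2. the drawbar is held out with the rider on the clip's line, within 5 mm (x of rider_fin in the frame of clip between -0.005 and 0.005 m and x of nose in the frame of clip between 0.0245 and 0.0355 m), for 0.6 s.
At the end, for the whole second after the job is handed in: The middle of the rider's fin stands within 5 mm of the clip's line, the drawbar is home (within 4 mm), and the four small bottles stand upright (x of rider_fin in the frame of clip between -0.005 and 0.005 m and value of joint pull below 0.004 m and angle between each of vial_a, vial_b, dropper_a, vial_c's own z axis and vertical below 0.2 rad); the robot touches nothing.
It fails at once if the drawbar was pulled more than 6 mm past the mark (x of nose in the frame of clip below 0.024 m).
It fails at once if the drawbar snapped back (faster than 0.35 m/s) (velocity of joint pull below -0.35 m/s).
It fails at once if a small bottle was knocked over or shifted more than 30 mm (angle between any of vial_a, vial_b, dropper_a, vial_c's own z axis and vertical above 0.5 rad or distance of any of vial_a, vial_b, dropper_a, vial_c from where it was at the start of the episode above 0.03 m).
It also fails if it takes over 54 s, if anything falls off the work surface, if the arm or the gripper's body presses on something with over 40 N, if the wrist force passes 120 N, or if a joint passes its speed limit or range.

## Robot

A 7-joint arm with a two-finger parallel gripper is mounted at the origin on a cart in front of the work surface, level with it; the furniture and walls round the work are solid. World frame = base frame: x ahead of the robot, y to its left, z up, the work surface at z = 0. Lengths are in mm, angles in rad, forces in N, time in s.
With the tool pointing down it reaches from about 400 to 850 mm from the base axis. Payload 10.4 kg.
Tool frame: the origin (TCP) lies midway between the tips of the shut fingers; the grasp point (between the pads) lies 19 mm behind it; z points along the fingers, y is the line along which they close (so a half turn about z gives the same grasp; the last joint's range is limited). The gripper opens to 85 mm and grips with 20 to 120 N. Pads are 22 mm wide; open, the fingers measure 114 mm over their backs; the gripper's body (76 mm by 85 mm) begins 54 mm behind the grasp point. The pads swing forward as they close: fully open they stand 13 mm farther back than shut.
Start: joints at [-1.301, 0.332, -0.065, 1.46, 0.022, 1.35, -0.088], TCP at [180.383, 598.426, 231.338] pointing down, gripper open.
Joint ranges: [-2.6, 2.6], [-0.5, 2.12], [-1.47, 1.34], [0.16, 2.42], [-1.27, 4.41], [0.06, 2.06], [-2.6, 2.6]. Speed limits (rad/s): [2.22, 2.22, 2.79, 2.79, 3.14, 3.14, 3.14].

## Interface

Orientations are given as a rotation vector (axis times angle).
In Python, from workcell import telemetry, imaging, ctrl gives the robot as it stands.
- The arm moves only by the shell command python3 -m creep 'ROWS' [OPENING]. ROWS is a JSON object of lists of equal length, an entry for each row: "delta_pos": the shift along the world's x, y, z in units of 0.03 m (1.0 is 0.03 m), a list of three; "turn": the turn about the world's z in units of 0.12 rad (1.0 is 0.12 rad). In form: {"delta_pos": [[tx, ty, tz], ...], "turn": [turn, ...]}. A call has 1 to 5 rows; each row shifts and turns the commanded pose from where the row before left it; what a row does not reach is not made up. A row lasts 1/12 s, in which the tool goes at most 41.7 mm and 7.16 degrees, less where a joint would pass 70% of its speed; a pose out of reach is approached as far as the arm can. A call with a number of a shift or a turn outside -1 to 1 is refused whole. A call with a gripper value outside its range is refused whole. OPENING is the opening, from -1 (shut) to 1 (fully open), set as the call begins (- or left out, the last holds). The fingers move at their own pace and stop on an object; the grip force is fixed at half the most. Time passes only in rows, so rows that do not move let the fingers close. It gives the time, the measured TCP pose, the force, the opening and the grip force at its end, in the units of the state.
- telemetry.observe(): the state, without advancing time (a new reading comes with each control period).
- imaging.get_image(name): name is "scene" or "top" or "wrist"; returns a dict with "pixels" (400x640x3 uint8, red, green, blue), "vertical_fov" (degrees; the focal length in pixels is half the picture's height over the tangent of half this angle, whatever the lens; pixels are square), "cx", "cy" (the principal point, pixels), "k1" (the pictures are not rectified: a ray, as slopes to the right and down, at radius r is drawn at 1 + k1 r^2 times it, then the intrinsics apply), "xyz" and "attitude" of the camera in the world; the wrist camera has in their place "T_tool_cam" (4x4, takes a point from camera to tool coordinates, whose origin is the TCP and whose axes are the flange's). Camera axes: x right, y up, looking along -z (the intrinsics and any distortion apply to the point x, -y, -z); pixel columns grow to the right and rows downward; lengths in mm; the calibration is good to about 2 mm. A picture is of the moment at which its call begins: read the wrist's pose just before it. There is no depth.
- ctrl.sign_off(): hands the job in; it is judged then, once.
The state is a dict: "clock": time; "joints": joint angles; "joint_vel": joint speeds; "tau": joint torques, N m; "eef_pos": TCP position; "tool_rot": TCP orientation; "wrist_force": force on the tool from outside, world axes, zero at the start; "moment": the same for the moment, N m; "gripper_width": opening from 0.0 (shut) to 1.0 (fully open); "grasp_force": force on a finger pad.
Only numpy, scipy, OpenCV 4.12 (cv2) and the standard library are available. Lean on these libraries where they do the work, as an engineer would, in place of code of your own. Each camera call takes 0.05 s, during which the arm holds its last target. There are 200 camera calls.

## Working session

There is one attempt and no reset: what is moved stays moved. The work goes in short steps, Python scripts to look and compute and a shell command to move; the robot and the scene stay as the last step left them, time stands still between calls to the robot, and variables do not carry over. Pictures are saved under pics/ and viewed, at most 10 in all, crops included, and the job is handed in when it is done.

```bash
mkdir -p pics; cat > h.py <<'E'
import numpy as np, cv2
from workcell import telemetry, imaging, ctrl
from scipy.spatial.transform import Rotation as R
def grab(n,fn=None):
    s=telemetry.observe(); d=imaging.get_image(n)
    if fn: cv2.imwrite('pics/'+fn,d['pixels'][:,:,::-1])
    return s,d
def cam(s,d):
    if 'T_tool_cam' in d:
        T=np.eye(4);T[:3,:3]=R.from_rotvec(s['tool_rot']).as_matrix();T[:3,3]=s['eef_pos']
        T=T@np.array(d['T_tool_cam']);return T[:3,:3],T[:3,3]
    a=np.array(d['attitude']); 
    return (a if a.shape==(3,3) else R.from_rotvec(a).as_matrix()),np.array(d['xyz'])
def K(d):
    f=200/np.tan(np.radians(d['vertical_fov'])/2)
    return np.array([[f,0,d['cx']],[0,f,d['cy']],[0,0,1.]])
def plane(s,d,px,z):
    Rm,t=cam(s,d); k=K(d); out=[]
    for p in np.atleast_2d(px):
        q=cv2.undistortPoints(np.array([[p]],float),k,np.array([d['k1'],0,0,0,0.]))[0,0]
        r=Rm@np.array([q[0],-q[1],-1]); out.append(t+r*(z-t[2])/r[2])
    return np.array(out)
def proj(s,d,P):
    Rm,t=cam(s,d); c=(np.atleast_2d(P)-t)@Rm; c=c*[1,-1,-1]
    return cv2.projectPoints(c,np.zeros(3),np.zeros(3),K(d),np.array([d['k1'],0,0,0,0.]))[0][:,0]
E
python3 - <<'E'
from h import *
for n in ['top','scene','wrist']:
    s,d=grab(n,n+'0.png'); print({k:v for k,v in d.items() if k!='pixels'})
print(s)
E
```

```text
{'vertical_fov': 54.856251427913286, 'cx': 317.43354039274743, 'cy': 196.25348456638915, 'k1': -0.0568502407760602, 'xyz': array([402.86332495,  96.83218063, 896.4691516 ]), 'attitude': array([ 0.10274984, -0.16497138, -1.55535955])}
{'vertical_fov': 50.382938369524645, 'cx': 322.43926089517754, 'cy': 206.89525347007282, 'k1': -0.04183491922632808, 'xyz': array([-70.00493184, 476.65250849, 568.98119681]), 'attitude': array([ 0.55648623, -1.03288852, -1.97333857])}
{'vertical_fov': 59.76525498979654, 'cx': 320.65724620305446, 'cy': 195.13098912433512, 'k1': -0.05470273281344365, 'T_tool_cam': array([[ 1.27694104e-03,  9.54260676e-01,  2.98973128e-01,
         7.62980880e+01],
       [ 9.99998937e-01, -1.00809562e-03, -1.05345145e-03,
         3.79392227e-01],
       [-7.03873796e-04,  2.98974155e-01, -9.54260949e-01,
        -1.43396364e+02],
       [ 0.00000000e+00,  0.00000000e+00,  0.00000000e+00,
         1.00000000e+00]])}
{'clock': 0.1, 'joints': array([-1.30056715,  0.33279561, -0.06474622,  1.46088664,  0.02157919,
        1.34990601, -0.08849113]), 'joint_vel': array([ 0.00086294, -0.00225607, -0.00181263, -0.00307647,  0.00024262,
       -0.0002547 , -0.00029013]), 'tau': array([ 1.60618602e-03, -6.26733398e+01,  4.92929143e-02, -3.92436540e+01,
        1.62864168e-02,  6.63038227e-03, -1.96489736e-05]), 'eef_pos': array([180.28274713, 598.06533837, 230.58977574]), 'tool_rot': array([-4.58203780e-01, -3.10783107e+00,  2.02722823e-03]), 'wrist_force': array([-0.4223693 ,  0.05651506, -0.13165917]), 'moment': array([-0.02902419, -0.05335405,  0.02062674]), 'grasp_force': 0.0, 'gripper_width': 1.0062576783711787}
```

View pics/top0.png

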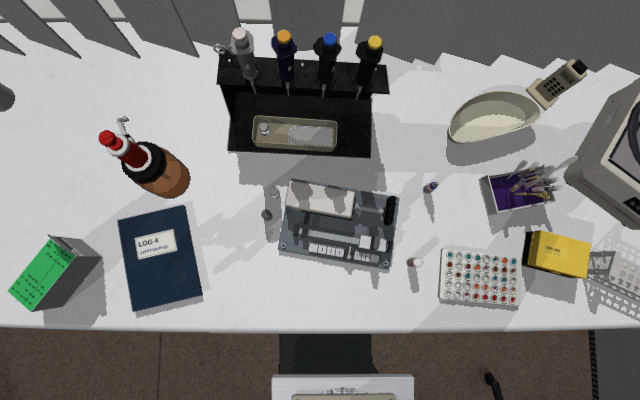

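View pics/scene0.png

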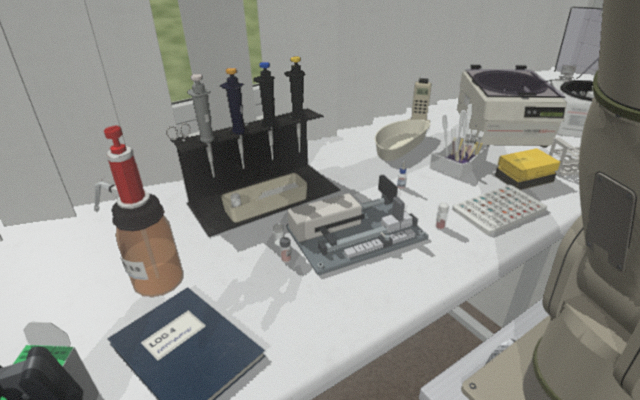

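The top view shows the gauge base around (338,224), with out (−x) to the image right. The handle is at (390,210), the rider and clip are near (368,245), and the bottles are at (275,192), (267,214), (431,186) and (415,262). I'll enlarge this region.

```bash
python3 - <<'E'
from h import *
s,d=grab('top')
im=d['pixels'][165:285,250:450,::-1]
cv2.imwrite('pics/t1.png',cv2.resize(im,None,fx=4,fy=4,interpolation=cv2.INTER_CUBIC))
s,d=grab('scene')
im=d['pixels'][160:285,260:460,::-1]
cv2.imwrite('pics/s1.png',cv2.resize(im,None,fx=4,fy=4,interpolation=cv2.INTER_CUBIC))
E
```

```text
(no output)
```

View pics/t1.png

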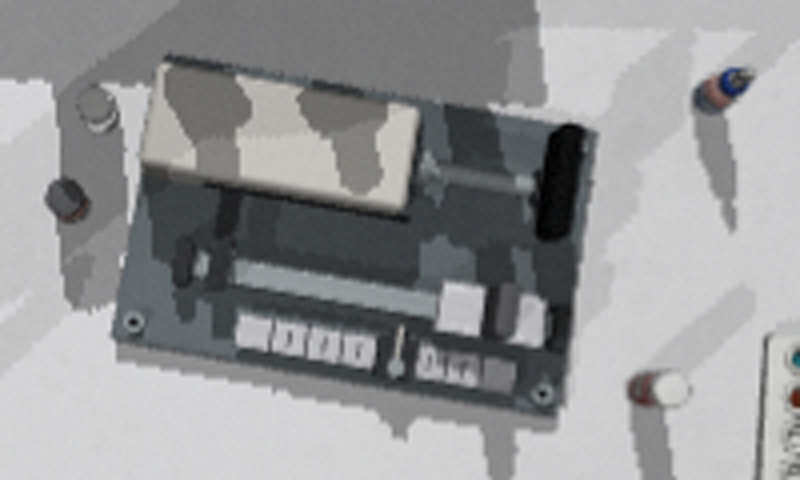

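View pics/s1.png

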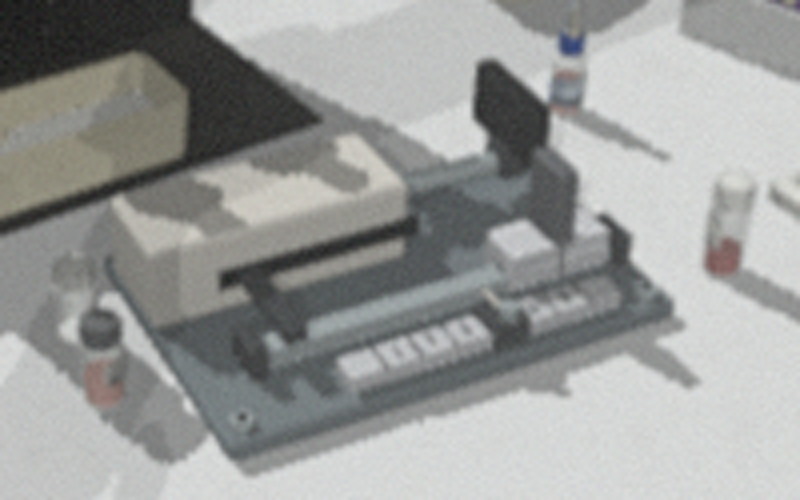

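The crop shows the rider fin at crop (505,310), its saddle out near the rail's end. The clip's screw and line are at (400,350), the handle at (561,182), and the nose near (220,262). The base corners are also visible, so I'll compute the frame.

```bash
python3 - <<'E'
from h import *
s,d=grab('top')
f=lambda x,y,z: plane(s,d,[250+(x+.5)/4-.5,165+(y+.5)/4-.5],z)[0]
C=np.array([f(165,58,12),f(597,128,12),f(557,410,12),f(115,342,12)])
print(C.round(1)); 
print([np.linalg.norm(C[i]-C[(i+1)%4]).round(1) for i in range(4)])
g=C.mean(0); ax=C[0]-C[1]+C[3]-C[2]; ax[2]=0; ax/=np.linalg.norm(ax); ay=np.array([-ax[1],ax[0],0])
print('g',g,'ax',ax,'yaw',np.arctan2(ax[1],ax[0]))
loc=lambda p:(np.array([(p-g)@ax,(p-g)@ay,p[2]])).round(1)
for n,x,y,z in [('handletop',561,130,87),('handlebot',556,236,87),('fin',507,288,87),('fin2',502,335,87),('clipline',402,328,28),('clipscrew',397,368,36),('nose',218,262,40),('housTL',165,64,62),('housBR',408,210,62),('va',95,103,59),('vb',65,192,51),('dr',738,80,77),('vc',675,390,44)]:
    p=f(x,y,z); print(n,p.round(1),loc(p))
E
```

```text
[[ 595.4  124.8   12. ]
 [ 557.5 -129.9   12. ]
 [ 393.7 -102.4   12. ]
 [ 430.2  150.    12. ]]
[np.float64(257.5), np.float64(166.1), np.float64(255.0), np.float64(167.1)]
g [494.23110729  10.64194021  12.        ] ax [0.1451813  0.98940507 0.        ] yaw 1.4251001153632963
handletop [543.1 -91.   87. ] [-93.4 -63.1  87. ]
handlebot [485.8 -86.9  87. ] [-97.7  -5.8  87. ]
fin [458.  -60.1  87. ] [-75.3  25.6  87. ]
fin2 [433.3 -57.   87. ] [-75.8  50.5  87. ]
clipline [439.  -11.6  28. ] [-30.   51.4  28. ]
clipscrew [416.6  -7.7  36. ] [-29.4  74.2  36. ]
nose [474.   92.3  40. ] [77.9 31.9 40. ]
housTL [581.2 123.2  62. ] [123.9 -69.7  62. ]
housBR [501.8 -11.   62. ] [-20.4 -10.6  62. ]
va [559.2 161.3  59. ] [158.5 -42.4  59. ]
vb [510.7 177.1  51. ] [167.1   7.9  51. ]
dr [ 574.3 -193.1   77. ] [-190.  -108.8   77. ]
vc [ 405.2 -161.7   44. ] [-183.4   63.1   44. ]
```

```bash
python3 -m creep '{"delta_pos":[[0.8,-0.9,0],[0.8,-0.9,0],[0.8,-0.9,0],[0.8,-0.9,0],[0.8,-0.9,0]],"turn":[0,0,0,0,0]}' 1
python3 -m creep '{"delta_pos":[[0.8,-0.9,0],[0.8,-0.9,0],[0.8,-0.9,0],[0.8,-0.9,0],[0.8,-0.9,0]],"turn":[0.4,0.4,0.4,0,0]}'
python3 -m creep '{"delta_pos":[[0,-1,0],[0,-1,0],[0,-1,0],[0,-1,0],[0,-1,0]],"turn":[0,0,0,0,0]}'
```

```text
clock: 0.72
eef_pos: [301.3, 461.9, 231.4]
tool_rot: [0.458, 3.108, 0.0]
wrist_force: [0.1, 0.5, 0.3]
gripper_width: 0.998
grasp_force: 0.0
clock: 1.13
eef_pos: [421.3, 326.9, 231.6]
tool_rot: [0.233, 3.133, 0.001]
wrist_force: [0.7, -0.0, -0.5]
gripper_width: 1.005
grasp_force: 0.0
clock: 1.55
eef_pos: [420.2, 177.0, 231.4]
tool_rot: [0.234, 3.133, 0.001]
wrist_force: [0.5, -0.4, -0.0]
gripper_width: 0.995
grasp_force: 0.0
```

```bash
python3 -m creep '{"delta_pos":[[0,-1,0],[0,-1,0],[0,-1,0],[0,-1,0],[0,-1,0]],"turn":[0,0,0,0,0]}'
python3 -m creep '{"delta_pos":[[0,-1,0],[0,-0.6,0],[0,0,0],[0,0,0]],"turn":[0,0,0,0]}'
python3 - <<'E'
from h import *
s,d=grab('wrist','w1.png'); print(s['eef_pos'],s['tool_rot'])
E
```

```text
clock: 1.97
eef_pos: [420.1, 27.0, 231.5]
tool_rot: [0.234, 3.133, 0.001]
wrist_force: [0.5, 0.1, -0.5]
gripper_width: 0.997
grasp_force: 0.0
clock: 2.3
eef_pos: [420.4, -20.1, 231.5]
tool_rot: [0.237, 3.132, 0.001]
wrist_force: [-0.6, 1.5, 0.2]
gripper_width: 0.993
grasp_force: 0.0
[420.36366009 -20.08891749 231.49246337] [2.36594517e-01 3.13231961e+00 1.13349392e-03]
```

View pics/w1.png

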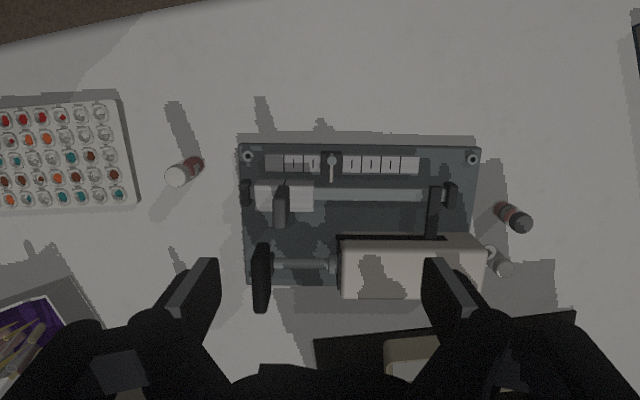

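The wrist view shows the base at (239–481, 145–285), the clip and its line at (332,172), the fin at (281,205), the handle at (261,278) and the nose arm at (433,205). I'll zoom in for exact edges.

```bash
python3 - <<'E'
import cv2
im=cv2.imread('pics/w1.png')[135:285,235:435] if 0 else cv2.imread('pics/w1.png')[140:260,235:495]
cv2.imwrite('pics/w1c.png',cv2.resize(cv2.convertScaleAbs(im,alpha=1.6),None,fx=3,fy=3,interpolation=cv2.INTER_CUBIC))
E
```

```text
(no output)
```

View pics/w1c.png

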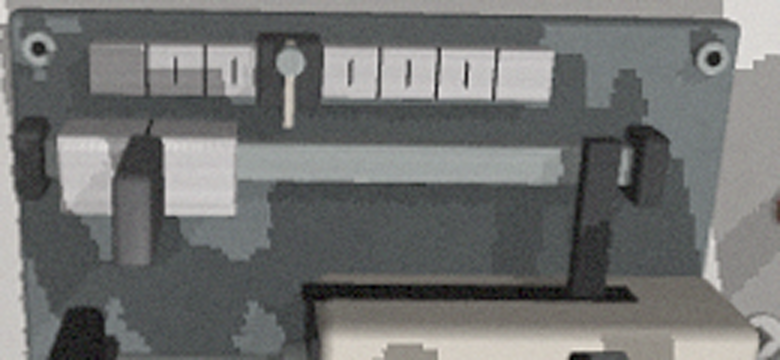

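```bash
cat >> h.py <<'E'
E
python3 - <<'E'
from h import *
s=dict(eef_pos=[420.364,-20.089,231.49],tool_rot=[.2365945,3.1323196,.00113349])
d=imaging.get_image('wrist')
f=lambda x,y,z: plane(s,d,[235+(x+.5)/3-.5,140+(y+.5)/3-.5],z)[0]
sc=[f(38,48,12),f(712,58,12)]
ax=sc[1]-sc[0]; print('screws',np.linalg.norm(ax)); ax/=np.linalg.norm(ax); ay=np.array([-ax[1],ax[0],0]); print('yaw',np.arctan2(ax[1],ax[0]))
for i in [(10,12,12),(738,22,12)]: pass
mid=(sc[0]+sc[1])/2
# base corner check
print('corners',f(10,12,12),f(740,22,12))
g=(f(10,12,12)+f(740,22,12))/2-85*ay; print('g',g)
loc=lambda p:np.array([(p-g)@ax,(p-g)@ay,p[2]]).round(1)
for n,x,y,z in [('line',291,76,28),('line',289,126,28),('fin L',114,220,87),('fin R',155,220,87),('fin bot',135,263,87),('fin top',138,178,87),('sadL',59,180,42),('sadR',237,180,42),('noseL',581,160,44),('noseL',581,160,34),('housing',320,335,62),('rail',300,145,24),('rail',300,183,24)]:
    p=f(x,y,z); print(n,p.round(1),loc(p))
g2=lambda x,y,z: plane(s,d,[x,y],z)[0]
for n,x,y in [('hL',253,290),('hR',268,290),('hbot',261,312),('htop',261,252)]: p=g2(x,y,87); print(n,p.round(1),loc(p))
E
```

```text
screws 239.61020260223756
yaw 1.407373473053856
corners [ 388.78422015 -102.06157918   12.        ] [430.17461475 151.7554596   12.        ]
g [493.34689261  11.0177461   12.        ]
line [422.6  -8.2  28. ] [-30.5  66.7  28. ]
line [439.9 -11.4  28. ] [-30.8  49.1  28. ]
fin L [444.4 -65.7  87. ] [-83.7  35.9  87. ]
fin R [446.2 -53.8  87. ] [-71.6  36.   87. ]
fin bot [458.7 -62.1  87. ] [-77.8  22.3  87. ]
fin top [432.6 -56.4  87. ] [-76.4  48.9  87. ]
sadL [443.1 -90.3  42. ] [-108.1   33.1   42. ]
sadR [452.  -31.1  42. ] [-48.3  33.9  42. ]
noseL [461.6  83.4  44. ] [66.3 43.1 44. ]
noseL [465.1  86.2  34. ] [69.6 40.1 34. ]
housing [503.1 -11.   62. ] [-20.1 -13.2  62. ]
rail [448.3  -8.6  24. ] [-26.6  41.2  24. ]
rail [462.2 -10.5  24. ] [-26.3  27.2  24. ]
hL [518.5 -99.4  87. ] [-104.8  -42.8   87. ]
hR [520.6 -85.2  87. ] [-90.5 -42.5  87. ]
hbot [544.  -96.9  87. ] [-98.2 -67.5  87. ]
htop [480.2 -83.6  87. ] [-95.5  -2.4  87. ]
```

```bash
python3 -m creep '{"delta_pos":[[0.84,-0.66,0],[0,-0.66,0],[0,0,-1],[0,0,-1],[0,0,-1]],"turn":[-0.05,0,0,0,0]}'
python3 -m creep '{"delta_pos":[[0,0,-1],[0,0,-1],[0,0,-1],[0,0,0],[0,0,0]],"turn":[0,0,0,0,0]}'
python3 -m creep '{"delta_pos":[[0,0,0],[0,0,0],[0,0,0],[0,0,0],[0,0,0]],"turn":[0,0,0,0,0]}' -0.85
```

```text
clock: 2.82
eef_pos: [446.0, -58.2, 140.4]
tool_rot: [0.241, 3.131, 0.001]
wrist_force: [0.4, 0.9, -0.6]
gripper_width: 1.0
grasp_force: 0.0
clock: 3.23
eef_pos: [444.7, -58.5, 50.8]
tool_rot: [-0.241, -3.129, 0.002]
wrist_force: [-0.1, -0.3, -0.3]
gripper_width: 1.002
grasp_force: 0.0
clock: 3.65
eef_pos: [446.1, -59.0, 52.1]
tool_rot: [0.243, 3.131, 0.001]
wrist_force: [-0.2, 0.4, 0.6]
gripper_width: 0.296
grasp_force: 0.0
```

```bash
python3 -m creep '{"delta_pos":[[0,0,0],[0,0,0],[0,0,0],[0,0,0]],"turn":[0,0,0,0]}' -1
```

```text
clock: 3.98
eef_pos: [445.9, -59.2, 51.9]
tool_rot: [0.244, 3.131, 0.001]
wrist_force: [-1.9, 0.1, 5.9]
gripper_width: 0.13
grasp_force: 58.3
```

```bash
python3 -m creep '{"delta_pos":[[0.12,0.76,0],[0.12,0.76,0],[0.12,0.76,0],[0.12,0.76,0],[0,0,0]],"turn":[0,0,0,0,0]}'
python3 -m creep '{"delta_pos":[[0.05,0.3,0],[0,0,0],[0,0,0]],"turn":[0,0,0]}'
```

```text
clock: 4.4
eef_pos: [461.7, 36.2, 51.9]
tool_rot: [0.237, 3.13, 0.003]
wrist_force: [2.4, 2.2, 1.6]
gripper_width: 0.13
grasp_force: 59.6
clock: 4.65
eef_pos: [462.4, 41.3, 51.9]
tool_rot: [0.243, 3.13, 0.001]
wrist_force: [4.2, 0.2, 5.1]
gripper_width: 0.136
grasp_force: 59.8
```

```bash
for i in 1; do python3 -m creep '{"delta_pos":[[0.025,0.15,0],[0.025,0.15,0],[0,0,0]],"turn":[0,0,0]}' | egrep 'eef|wrist'; done
python3 -m creep '{"delta_pos":[[0.02,0.12,0],[0,0,0],[0,0,0]],"turn":[0,0,0]}' | egrep 'eef|wrist'
python3 -m creep '{"delta_pos":[[0.02,0.1,0],[0,0,0],[0,0,0]],"turn":[0,0,0]}' | egrep 'eef|wrist'
```

```text
eef_pos: [463.9, 49.9, 51.9]
wrist_force: [4.0, 1.4, 5.8]
eef_pos: [464.4, 53.2, 51.9]
wrist_force: [4.6, 0.0, 5.7]
eef_pos: [464.8, 55.5, 51.9]
wrist_force: [1.7, -1.6, 7.4]
```

```bash
python3 -m creep '{"delta_pos":[[0.01,0.07,0],[0,0,0],[0,0,0]],"turn":[0,0,0]}' | egrep 'eef|wrist'
python3 -m creep '{"delta_pos":[[0.01,0.07,0],[0,0,0],[0,0,0]],"turn":[0,0,0]}' | egrep 'eef|wrist'
python3 -m creep '{"delta_pos":[[0.01,0.07,0],[0,0,0],[0,0,0]],"turn":[0,0,0]}' | egrep 'eef|wrist'
```

```text
eef_pos: [464.9, 55.8, 51.9]
wrist_force: [0.8, -10.0, 11.7]
eef_pos: [464.9, 56.0, 51.9]
wrist_force: [-1.8, -17.4, 15.8]
eef_pos: [465.0, 56.2, 51.8]
wrist_force: [-2.9, -24.4, 18.6]
```

Contact is felt at y≈55.7, so the rider is home. I'll relax the push, release, rise and go to the handle.

```bash
python3 -m creep '{"delta_pos":[[-0.03,-0.16,0],[0,0,0],[0,0,0]],"turn":[0,0,0]}' | egrep 'eef|wrist'
python3 -m creep '{"delta_pos":[[0,0,0],[0,0,0],[0,0,0],[0,0,0],[0,0,0]],"turn":[0,0,0,0,0]}' 0.4| egrep 'eef|wrist|grip'
python3 -m creep '{"delta_pos":[[0,0,1],[0,0,1],[0,0,1],[0,0,1],[0,0,1]],"turn":[0,0,0,0,0]}' 1| egrep 'eef|wrist|grip'
python3 -m creep '{"delta_pos":[[-0.7,-1,0],[-0.7,-1,0],[-0.7,-1,0],[0,0,0],[0,0,0]],"turn":[0,0,0,0,0]}' | egrep 'eef|wrist|tool'
python3 - <<'E'
from h import *
s,d=grab('wrist','w2.png'); print(s['eef_pos'],s['tool_rot'])
im=cv2.imread('pics/w2.png')
cv2.imwrite('pics/w2c.png',cv2.resize(cv2.convertScaleAbs(im[100:360,180:500],alpha=1.5),None,fx=2.2,fy=2.2,interpolation=cv2.INTER_CUBIC))
E
```

```text
eef_pos: [464.8, 55.7, 51.9]
wrist_force: [2.8, -7.3, 8.8]
eef_pos: [463.8, 58.2, 51.1]
wrist_force: [-0.2, -0.2, -0.2]
gripper_width: 0.699
eef_pos: [463.7, 58.0, 202.7]
wrist_force: [0.0, 0.2, -0.7]
gripper_width: 1.0
eef_pos: [400.5, -32.8, 201.5]
tool_rot: [0.247, 3.131, 0.003]
wrist_force: [0.3, 0.4, -0.2]
[400.52420285 -32.78113346 201.53019406] [2.46596731e-01 3.13130548e+00 3.12924720e-03]
```

View pics/w2c.png

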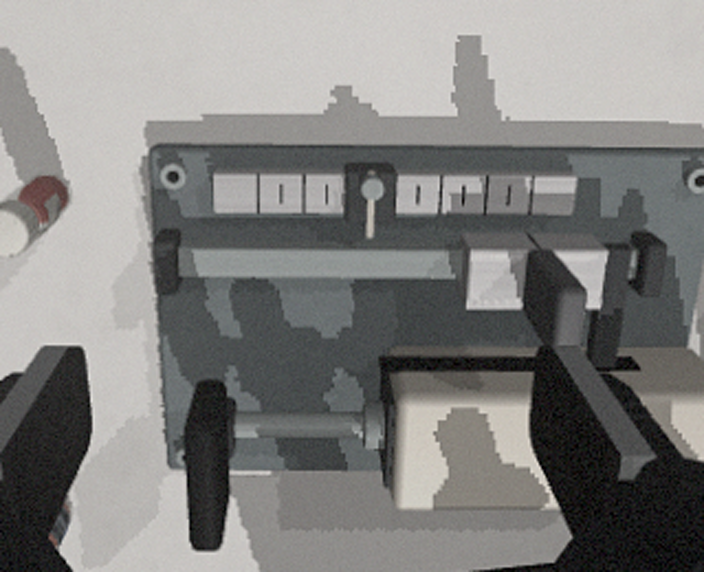

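The rider sits against the nose: its saddle spans crop columns 469–605, with the clip line at (371,237) and the handle top at about (208,545).

```bash
python3 - <<'E'
from h import *
s=dict(eef_pos=[400.524,-32.781,201.53],tool_rot=[.2465967,3.1313055,.00312925])
d=imaging.get_image('wrist')
f=lambda x,y,z: plane(s,d,[180+(x+.5)/2.2-.5,100+(y+.5)/2.2-.5],z)[0]
sc=[f(173,177,12),f(699,181,12)]
ax=sc[1]-sc[0]; print(np.linalg.norm(ax)); ax/=np.linalg.norm(ax); ay=np.array([-ax[1],ax[0],0]); print('yaw',np.arctan2(ax[1],ax[0]),ax)
o=(sc[0]+sc[1])/2
loc=lambda p:np.array([(p-o)@ax,(p-o)@ay,p[2]]).round(1)
for n,x,y,z in [('line',372,205,28),('line',370,236,28),('sadL',468,306,42),('sadR',604,306,42),('hL',189,500,87),('hR',227,500,87),('hbot',207,548,87)]:
    p=f(x,y,z); print(n,p.round(1),loc(p))
E
```

```text
239.69229487286145
yaw 1.4070863074535267 [ 1.62979734e-01  9.86629417e-01 -2.37151632e-16]
line [425.6  -8.5  28. ] [-31.3  -7.7  28. ]
line [439.5 -11.2  28. ] [-31.7 -21.9  28. ]
sadL [473.   26.1  42. ] [ 10.6 -48.8  42. ]
sadR [482.6  85.1  42. ] [ 70.4 -48.7  42. ]
hL [ 519.2 -100.1   87. ] [-106.5 -115.    87. ]
hR [521.5 -84.9  87. ] [ -91.  -114.8   87. ]
hbot [544.  -97.8  87. ] [-100.1 -139.    87. ]
```

```bash
python3 -m creep '{"delta_pos":[[1,-0.5,0],[1,-0.5,0],[1,-0.5,0],[0.98,-0.49,0],[0,0,0]],"turn":[0,0,0,0,0]}' | egrep 'eef|wrist|tool'
python3 -m creep '{"delta_pos":[[0,0,-1],[0,0,-1],[0,0,-1],[0,0,-1],[0,0,-0.9]],"turn":[0,0,0,0,0]}' | egrep 'eef|wrist|tool'
python3 -m creep '{"delta_pos":[[0,0,0],[0,0,0],[0,0,0],[0,0,0],[0,0,0]],"turn":[0,0,0,0,0]}' -0.8| egrep 'eef|wrist|grip'
python3 -m creep '{"delta_pos":[[0,0,0],[0,0,0],[0,0,0],[0,0,0]],"turn":[0,0,0,0]}' -1| egrep 'eef|wrist|gr'
```

```text
eef_pos: [524.6, -92.4, 199.3]
tool_rot: [-0.24, -3.131, 0.009]
wrist_force: [-1.3, -0.1, 1.2]
eef_pos: [520.4, -90.2, 51.9]
tool_rot: [-0.24, -3.131, 0.001]
wrist_force: [0.4, 1.0, 0.6]
eef_pos: [521.8, -91.4, 55.9]
wrist_force: [0.4, -0.0, -0.5]
gripper_width: 0.3
eef_pos: [521.1, -95.5, 56.2]
wrist_force: [-3.9, -13.1, 8.5]
gripper_width: 0.155
grasp_force: 60.3
```

```bash
python3 -m creep '{"delta_pos":[[-0.06,-0.36,0],[-0.06,-0.36,0],[-0.06,-0.36,0],[-0.06,-0.36,0],[-0.06,-0.36,0]],"turn":[0,0,0,0,0]}' | egrep 'eef|wrist|gr'
python3 -m creep '{"delta_pos":[[-0.03,-0.2,0],[0,0,0],[0,0,0]],"turn":[0,0,0]}' | egrep 'eef|wrist|gr'
```

```text
eef_pos: [513.1, -144.0, 56.1]
wrist_force: [-1.9, 10.3, 10.9]
gripper_width: 0.151
grasp_force: 60.9
eef_pos: [512.0, -150.3, 56.1]
wrist_force: [-3.1, 7.9, 11.8]
gripper_width: 0.153
grasp_force: 61.0
```

```bash
python3 -m creep '{"delta_pos":[[-0.03,-0.17,0],[-0.03,-0.17,0],[0,0,0],[0,0,0]],"turn":[0,0,0,0]}' | egrep 'eef|wrist|gr'
python3 - <<'E'
from h import *
s,d=grab('wrist','w3.png'); print(list(s['eef_pos']),list(s['tool_rot']))
im=cv2.imread('pics/w3.png')
cv2.imwrite('pics/w3c.png',cv2.resize(cv2.convertScaleAbs(im[0:240,240:580],alpha=1.5),None,fx=2.3,fy=2.3,interpolation=cv2.INTER_CUBIC))
E
```

```text
eef_pos: [510.4, -159.9, 56.1]
wrist_force: [-1.1, 9.0, 11.4]
gripper_width: 0.155
grasp_force: 61.1
[np.float64(510.44636351132834), np.float64(-159.9375553822173), np.float64(56.11818589431165)] [np.float64(0.24177282055406962), np.float64(3.129619599629544), np.float64(0.005270665580785485)]
```

View pics/w3c.png

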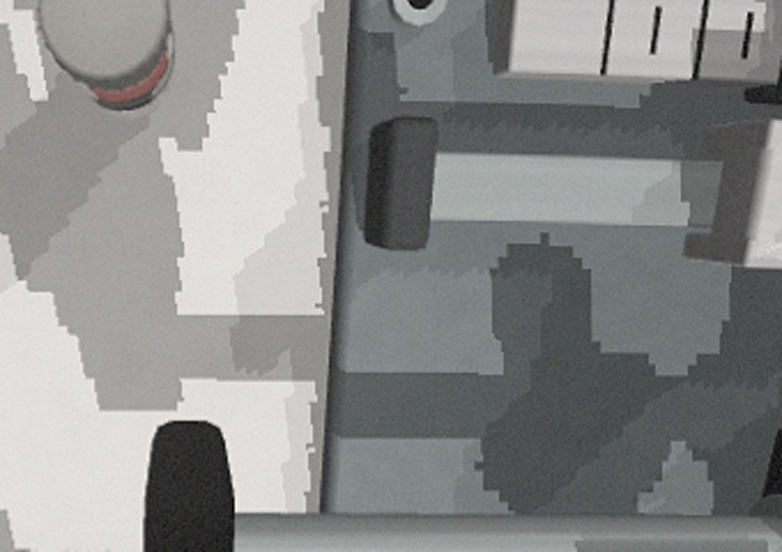

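The crop cut off the rider and clip at the right edge, so I'll view further right in the same picture.

```bash
python3 - <<'E'
import cv2
im=cv2.imread('pics/w3.png')
cv2.imwrite('pics/w3d.png',cv2.resize(cv2.convertScaleAbs(im[0:190,430:640],alpha=1.5),None,fx=3,fy=3,interpolation=cv2.INTER_CUBIC))
E
```

```text
(no output)
```

View pics/w3d.png

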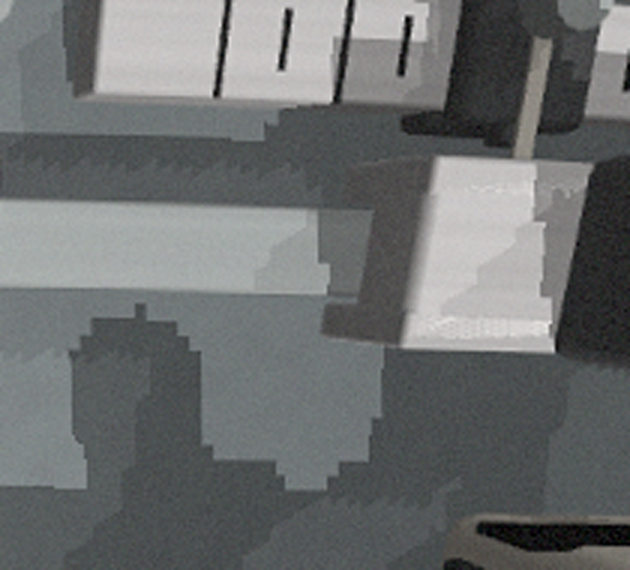

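The clip line runs (541,40)–(524,157) in the crop. The saddle's out edge runs (437,157)–(402,347), and the fin's out face meets the saddle along (597,163)–(555,352).

```bash
cat > m.py <<'E'
from h import *
s=dict(eef_pos=[510.446,-159.938,56.118],tool_rot=[.2417728,3.1296196,.00527067])
d=imaging.get_image('wrist')
f=lambda x,y,z: plane(s,d,[430+(x+.5)/3-.5,(y+.5)/3-.5],z)[0]
ax=np.array([.1615,.9869,0]);ay=np.array([-ax[1],ax[0],0]);o=f(541,40,28)
loc=lambda p:np.array([(p-o)@ax,(p-o)@ay,p[2]]).round(1)
for n,x,y,z in [('line',541,40,28),('line',524,157,28),('sadL',437,157,42),('sadL',402,347,42),('fin-6',597,163,42),('fin-6',555,352,42)]:
    p=f(x,y,z); print(n,p.round(1),loc(p))
E
python3 m.py
```

```text
line [420.8  -8.3  28. ] [ 0.  0. 28.]
line [438.1 -10.4  28. ] [  0.7 -17.4  28. ]
sadL [436.3 -35.3  42. ] [-24.1 -19.6  42. ]
sadL [463.3 -39.7  42. ] [-24.2 -47.   42. ]
fin-6 [440.   -9.8  42. ] [  1.6 -19.2  42. ]
fin-6 [467.4 -14.6  42. ] [  1.3 -47.   42. ]
```

```bash
python3 -m creep '{"delta_pos":[[-0.02,-0.09,0],[-0.01,-0.09,0],[0,0,0],[0,0,0]],"turn":[0,0,0,0]}' | egrep 'eef|wrist|gr'
python3 - <<'E'
from h import *
s,d=grab('wrist','w4.png'); print(list(s['eef_pos']),list(s['tool_rot']))
im=cv2.imread('pics/w4.png')
cv2.imwrite('pics/w4d.png',cv2.resize(cv2.convertScaleAbs(im[0:190,430:640],alpha=1.5),None,fx=3,fy=3,interpolation=cv2.INTER_CUBIC))
E
```

```text
eef_pos: [509.6, -165.0, 56.1]
wrist_force: [-1.5, 9.2, 11.6]
gripper_width: 0.154
grasp_force: 61.1
[np.float64(509.5788634796263), np.float64(-165.01478993085018), np.float64(56.105944128863875)] [np.float64(0.24117902673603978), np.float64(3.1298014243366095), np.float64(0.005639658913766421)]
```

View pics/w4d.png

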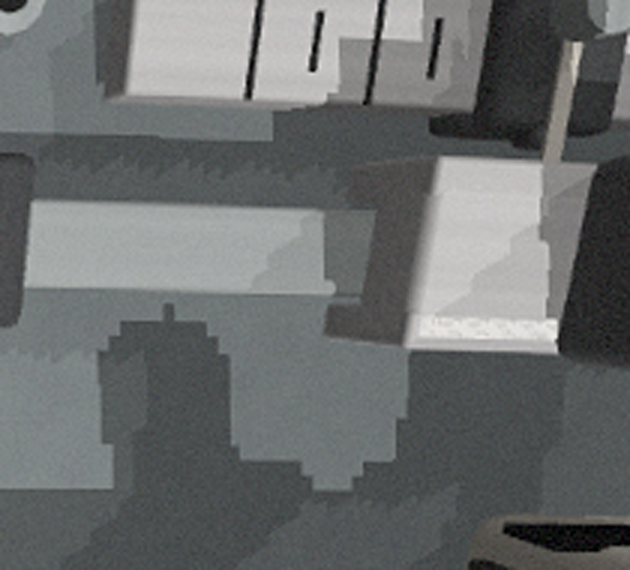

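The line is now at (571,42)–(553,160). The saddle's out edge is at (439,157)–(407,345) and the fin's out face at (600,163)–(558,352).

```bash
sed -i 's/^s=.*/s=dict(eef_pos=[509.579,-165.015,56.106],tool_rot=[.241179,3.1298014,.00563966])/; s/541,40,28/571,42,28/g; s/524,157,28/553,160,28/; s/437,157/439,157/; s/402,347/407,345/; s/597,163/600,163/; s/555,352/558,352/' m.py; python3 m.py
```

```text
line [420.6  -8.2  28. ] [ 0.  0. 28.]
line [438.2 -10.4  28. ] [  0.7 -17.7  28. ]
sadL [435.4 -40.   42. ] [-29.  -19.7  42. ]
sadL [462.2 -44.   42. ] [-28.6 -46.8  42. ]
fin-6 [439.1 -14.4  42. ] [ -3.1 -19.2  42. ]
fin-6 [466.5 -19.1  42. ] [ -3.4 -47.1  42. ]
```

```bash
python3 -m creep '{"delta_pos":[[-0.01,-0.04,0],[0,0,0],[0,0,0],[0,0,0],[0,0,0]],"turn":[0,0,0,0,0]}' | egrep 'eef|wrist'
python3 -m creep '{"delta_pos":[[0,0,0],[0,0,0],[0,0,0],[0,0,0],[0,0,0]],"turn":[0,0,0,0,0]}' | egrep 'eef|wrist'
python3 -m creep '{"delta_pos":[[0,0,0],[0,0,0],[0,0,0],[0,0,0],[0,0,0]],"turn":[0,0,0,0,0]}' | egrep 'eef|wrist'
python3 -m creep '{"delta_pos":[[0.02,0.1,0],[0.03,0.2,0],[0.05,0.3,0],[0.05,0.3,0],[0.05,0.3,0]],"turn":[0,0,0,0,0]}' | egrep 'eef|wrist'
python3 -m creep '{"delta_pos":[[0.05,0.3,0],[0.05,0.3,0],[0.05,0.3,0],[0.04,0.2,0],[0.02,0.15,0]],"turn":[0,0,0,0,0]}' | egrep 'eef|wrist'
python3 -m creep '{"delta_pos":[[0.02,0.11,0],[0,0,0],[0,0,0],[0,0,0]],"turn":[0,0,0,0]}' | egrep 'eef|wrist'
```

```text
eef_pos: [509.4, -165.9, 56.1]
wrist_force: [-1.6, 10.6, 11.7]
eef_pos: [509.4, -165.9, 56.1]
wrist_force: [-1.9, 9.8, 11.5]
eef_pos: [509.4, -165.9, 56.1]
wrist_force: [-1.4, 10.2, 12.4]
eef_pos: [515.3, -130.7, 56.2]
wrist_force: [-1.4, 5.3, 8.7]
eef_pos: [521.2, -95.4, 56.2]
wrist_force: [-3.6, -16.7, 7.7]
eef_pos: [521.1, -95.5, 56.2]
wrist_force: [-3.9, -12.5, 8.5]
```

Home, with the same stop force as before. Next I release, rise and check.

```bash
python3 -m creep '{"delta_pos":[[0,-0.1,0],[0,0,0],[0,0,0]],"turn":[0,0,0]}' | egrep 'eef|wrist'
python3 -m creep '{"delta_pos":[[0,0,0],[0,0,0],[0,0,0],[0,0,0],[0,0,0]],"turn":[0,0,0,0,0]}' 0.4| egrep 'eef|wrist|gr'
python3 -m creep '{"delta_pos":[[0,0,1],[0,0,1],[0,0,1],[0,0,1],[0,0,1]],"turn":[0,0,0,0,0]}' | egrep 'eef|wrist|gr'
python3 -m creep '{"delta_pos":[[-1,0.5,0],[-1,0.5,0],[-1,0.5,0],[-1,0.5,0],[0,0,0]],"turn":[0,0,0,0,0]}' | egrep 'eef|wrist'
python3 - <<'E'
from h import *
s,d=grab('wrist','w5.png'); print(list(s['eef_pos']),list(s['tool_rot']),s['clock'])
ax=np.array([.1615,.9869,0])
# predicted pixels: clip line, saddle ends (if on mark), handle top home
L=np.array([438.2,-10.4,28.]); ay=np.array([-ax[1],ax[0],0])
px=proj(s,d,np.array([L, *[L+ax*k-ay*17+[0,0,14] for k in (-30,-6,6,30)]])); print(px.round(1))
g=cv2.cvtColor(d['pixels'],cv2.COLOR_RGB2GRAY)
for p in (px[1]*.5+px[4]*.5,):
    r=int(p[1]); c=int(p[0]); print(r,c-50,g[r-1:r+2,c-50:c+50].mean(0).astype(int))
r,c=px[0].astype(int); print('line',r-3,c-10,g[r-5:r-1,c-10:c+11].mean(0).astype(int))
E
```

```text
eef_pos: [521.1, -95.7, 56.1]
wrist_force: [-5.8, -2.5, 12.4]
eef_pos: [520.6, -94.4, 54.4]
wrist_force: [-0.4, 0.6, 0.1]
gripper_width: 0.697
grasp_force: 0.0
eef_pos: [520.3, -94.7, 205.8]
wrist_force: [1.2, 0.6, 0.6]
gripper_width: 0.7
grasp_force: 0.0
eef_pos: [396.6, -32.3, 204.2]
wrist_force: [1.0, -1.1, 0.4]
[np.float64(396.61271628643914), np.float64(-32.34442470395433), np.float64(204.1817415559382)] [np.float64(-0.2382185373199759), np.float64(-3.1315632085182865), np.float64(-0.0046036345320253445)] 14.7833
[[348.1 208.9]
 [317.1 230.4]
 [342.3 230.7]
 [354.9 230.8]
 [380.  231. ]]
230 298 [ 54  53  53  52  66  68  71  70  70  72  72  70  70  68  70  69  67  65
  58  95 125 126 126 125 126 126 125 126 126 126 127 122 124 119 118 117
 118 118 121  82  75  78  77  75  37  22  29  32  30  34  37  34  35  38
  39  35  37  34  34  36 116 132 130 129 130 131 131 131 131 132 132 131
 131 131 131 132 131 132 132 135 126  55  58  59  62  58  59  63  65  62
  64  61  63  61  62  62  62  63  59  61]
line 345 198 [19 18 14 18 17 14 19 16 14 13 12 21 16  8 15 18 16 16 17 12 17]
```

```bash
python3 - <<'E'
import cv2
g=cv2.imread('pics/w5.png',0)
for r in (196,200,204): print(r,g[r,336:362])
for r in (300,320,335): print(r,[int(v) for v in g[r,250:300]])
E
```

```text
196 [44 30 33 37 35 32 37 31 32 27 52 77 83 86 54 45 48 50 51 52 49 52 47 66
 83 86]
200 [35 32 37 31 37 33 36 34 36 33 67 84 87 61 37 30 34 35 38 33 37 34 35 46
 79 80]
204 [54 40 43 34 38 40 36 37 34 27 73 85 90 52 31 37 35 32 29 35 39 38 45 46
 49 47]
300 [13, 82, 131, 131, 113, 52, 64, 70, 72, 68, 68, 59, 46, 36, 12, 23, 17, 17, 18, 23, 26, 27, 21, 22, 29, 21, 23, 17, 24, 14, 22, 19, 8, 30, 44, 30, 72, 96, 102, 103, 101, 103, 103, 101, 103, 103, 74, 57, 56, 55]
320 [123, 120, 123, 124, 134, 133, 134, 134, 136, 133, 134, 134, 136, 136, 121, 4, 6, 14, 23, 19, 25, 22, 24, 20, 28, 28, 25, 19, 22, 20, 11, 23, 12, 21, 76, 102, 94, 98, 94, 97, 96, 98, 96, 100, 94, 95, 97, 100, 97, 98]
335 [133, 133, 131, 132, 132, 131, 134, 133, 132, 132, 133, 133, 131, 134, 129, 62, 11, 18, 14, 17, 16, 29, 24, 29, 19, 32, 29, 25, 27, 24, 15, 13, 80, 125, 135, 133, 135, 133, 110, 95, 97, 97, 96, 97, 95, 95, 98, 97, 96, 95]
```

The line at (347.5,204) agrees with the projection, and the saddle's middle at column 348 is on the mark to about 1 mm. The handle is home.

```bash
python3 -c "
from workcell import ctrl
print(ctrl.sign_off())"
```

```text
the job is handed in; nothing more can be done
None
```

I slid the rider home, drew it to the clip's line, held it there for over a second and eased the drawbar back to its stop; the last wrist image puts the rider within about 1 mm of the mark. I didn't re-check the bottles by image at the end. The job is handed in, with no verdict returned.

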